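# Press a block joint shut in the quick clamp, then let it off

## Robot

A 6-joint arm with a two-finger parallel gripper is mounted at the origin on a cart in front of the work surface, level with it; the furniture and walls round the work are solid. World frame = base frame: x ahead of the robot, y to its left, z up, the work surface at z = 0. Lengths are in m, angles in rad, forces in N, time in s.
With the tool pointing down it reaches from about 0.275 to 0.85 m from the base axis. Payload 5.2 kg.
Tool frame: the origin (TCP) lies midway between the tips of the shut fingers; the grasp point (between the pads) lies 19 mm behind it; x points along the fingers, y is the direction in which the jaws open and shut, and the axes are right-handed (so a half turn about x gives the same grasp; the last joint's range is limited). The gripper opens to 85 mm and grips with 20 to 120 N. Pads are 22 mm wide; open, the fingers measure 114 mm over their backs; the gripper's body (76 mm by 85 mm) begins 54 mm behind the grasp point. The pads swing forward as they close: fully open they stand 13 mm farther back than shut.
Start: joints at [1.092, 0.259, 1.535, -0, 1.348, -0.203], TCP at [0.15, 0.529, 0.231] pointing down, gripper open.
Joint ranges: [-3.14, 3.14], [-0.91, 2.08], [0.19, 2.58], [-1.22, 4.36], [0.22, 2.71], [-3.12, 3.12]. Speed limits (rad/s): [2.57, 2.57, 3.14, 3.14, 3.14, 3.14].

## Interface

Orientations are given as [roll, pitch, yaw] about the fixed x, y, z axes, in that order (R = Rz(yaw) Ry(pitch) Rx(roll)).
In Python, from rig import sense, optics, close_job gives the robot as it stands. The module is installed in compiled form; this text tells all that it offers.
- The arm moves only by the shell command python3 -m crank 'ROWS' [OPENING]. ROWS is JSON, a list of rows, each an object with "xyz": the shift along the world's x, y, z in m, a list of three; "dr": the turn, a rotation vector about the world's x, y, z in degrees, a list of three. In form: [{"xyz": [dx, dy, dz], "dr": [wx, wy, wz]}, ...]. A call has 1 to 8 rows; each row is the pose to reach, as a shift and turn from the pose commanded when the call began; what a row does not reach only later rows make up. A row lasts 1/8 s, in which the tool goes at most 62.5 mm and 10.7 degrees, less where a joint would pass 70% of its speed; a pose out of reach is approached as far as the arm can. A call with a gripper value outside its range is refused whole. OPENING is the gripper command: -1 is fully open, 1 is shut, values between are in proportion, set as the call begins (- or left out, the last holds). The fingers move at their own pace and stop on an object; the grip force is fixed at half the most. Time passes only in rows, so rows that repeat a pose let the fingers close. It gives the time, the measured TCP pose, the force and the opening at its end, in the units of the state.
- sense(): the state, without advancing time (a new reading comes with each control period).
- optics.read_camera(name): name is "scene" or "top" or "wrist"; returns (picture, depth): 384x512x3 uint8, red, green, blue; 384x512 float32, m along the optical axis (not along the pixel's ray), 0 where there is no reading.
- optics.get_calibration(name): a dict with "vfov" (degrees; the focal length in pixels is half the picture's height over the tangent of half this angle, whatever the lens; pixels are square), "cx", "cy" (the principal point, pixels), "pose" (4x4, takes a point from camera to world coordinates); the wrist camera has in their place "T_tool_cam" (4x4, takes a point from camera to tool coordinates, whose origin is the TCP and whose axes are the tool frame's). Camera axes: x right, y down, z forward; pixel columns grow to the right and rows downward; lengths in m; the calibration is good to about 2 mm. The wrist camera is an equidistant fisheye: a pixel r from the principal point sees the ray r / f radians off the axis. A picture is of the moment at which its call begins: read the wrist's pose just before it. get_calibration takes no time and is no camera call.
- close_job(): hands the job in, once; it reports no verdict.
The state is a dict: "time": time; "qpos": joint angles; "dq": joint speeds; "joint_efforts": joint torques, N m; "tcp_pos": TCP position; "eef_rot": TCP orientation; "contact_force": force on the tool from outside, world axes, zero at the start; "moment": the same for the moment, N m; "gripper_width": finger opening in m.
Only numpy, scipy, OpenCV 4.12 (cv2) and the standard library are available. Lean on these libraries where they do the work, as an engineer would, in place of code of your own. Each camera call takes 0.05 s, during which the arm holds its last target. There are 200 camera calls.

## Task

Two wooden blocks lie with a gap between them in the trigger clamp that is fixed on the plywood board. Squeeze the clamp's trigger against its handle as often as needed until the jaw has pressed the two blocks tight together and up against the fixed jaw; then press the release tab on top of the clamp so that the jaw springs all the way open again, leaving the blocks together. Work only with the trigger and the tab: do not touch the blocks or the moving jaw.

Things in the scene. Friction and masses are not known exactly. Their poses are not given: they have to be found in the camera images.
- clamp: Black trigger bar clamp lying flat, fixed to a 12 mm plywood board. Origin: bench top, under the steel bar, in the housing. Axes: z up, y along the bar to the moving jaw, x from handle to jaws. mm: board x -35..130, y -70..205; housing x -18..18, y -47..31, top z 68; fixed jaw to x 108, pad face y 54; jaws' tops below z 63.
- squeeze (a point): Point to squeeze, on the clamp (mm -72, -21, 50 in its frame, same axes), over bare bench. Handle (fixed, black, 16 thick, z 36..64, outer side at y -40) and grey trigger (10 thick, z 37..63, outer side y +12 at rest) run side by side along -x to x -123: 52 across, 38 when squeezed; this is the middle of the SQUEEZED pair, as the handle does not give. Close along y from above.
- trigger (a joint): Trigger hinge, rad: 0 at rest (sprung), 0.24 fully squeezed. About 5 N while the jaw runs free, up to about 20 N when tight: then an inner spring gives, so it can always be squeezed home without harm. Each full squeeze draws the jaw about 12 mm; open the fingers so that it returns fully before the next. A ratchet of 4 mm steps holds the jaw.
- jaw (a joint): Moving jaw on the end of the steel bar: travel in m towards the fixed jaw. 0 = fully open (pad face at y 174 mm in the clamp frame, 120 mm from the fixed pad); 0.030 = both blocks tight (it may then step back up to 4 mm). Starts between 0 and 0.009. A 3 N spring drives it back to 0 when released.
- tab (a joint): Release tab: travel in m straight down, 0 at rest (sprung), 0.0065 fully pressed, at about 4 N, on a hard stop. Fully pressed it frees the jaw, which needs about half a second to run back. It bobs up to 2 mm as the ratchet clicks.
- tab_top (a point): Middle of the top of the release tab, a grey ribbed square 24 x 24 mm on the housing; at rest 80 mm above the bench and 12 mm above the housing, at x 0, y -18 mm in the clamp frame. Moves with the tab.
- block_a: Plain wooden block 45 x 90 x 45 mm on the board next to the fixed jaw. Origin: centre of its underside; its 90 mm length (own y) lies about along the clamp's x. Ends against the fixed pad (its centre at y about 77 mm in the clamp frame).
- block_b: A like block, next to the moving jaw, with a gap of 5 to 13 mm to block_a at the start. Ends long side to long side against block_a (centres 45 mm apart).
Not all that is in view belongs to the job. What is shaped like the block_b but blue or purple is not meant.

How it is judged:
By the outcome, as a careful person would: the job done as asked, in the order asked, and still so for the second after the job is handed in, with the robot touching nothing.
It also fails if it takes over 42 s, if anything falls off the work surface, if the arm or the gripper's body presses on something with over 40 N, if the wrist force passes 120 N, or if a joint passes its speed limit or range.

## Working session

There is one attempt and no reset: what is moved stays moved. The work goes in short steps, Python scripts to look and compute and a shell command to move; the robot and the scene stay as the last step left them, time stands still between calls to the robot, and variables do not carry over. Pictures are saved under pics/ and viewed, about 8 in all and at most 12, crops included, and the job is handed in when it is done.

```bash
mkdir -p pics
python3 - <<'E'
from rig import sense, optics
import cv2,numpy as np
s=sense();print({k:np.round(v,3).tolist() for k,v in s.items()})
for n in("top","scene"):
    p,d=optics.read_camera(n);np.savez(f"{n}.npz",p=p,d=d);cv2.imwrite(f"pics/{n}0.png",p[:,:,::-1])
    c=optics.get_calibration(n);print(n,c["vfov"],c["cx"],c["cy"],np.round(c["pose"],3).tolist())
E
```

```text
{'time': 0.0, 'qpos': [1.092, 0.259, 1.536, -0.0, 1.348, -0.203], 'dq': [0.0, 0.0, 0.001, -0.001, -0.002, 0.0], 'joint_efforts': [-0.0, -44.604, -29.056, -0.0, 0.012, 0.0], 'tcp_pos': [0.149, 0.529, 0.23], 'eef_rot': [-1.768, 1.569, -2.044], 'contact_force': [-0.266, 0.089, 0.644], 'moment': [0.075, 0.003, 0.017], 'gripper_width': 0.086}
top 55.806941068957535 263.2849535661803 192.73866404379746 [[-0.011, -0.992, 0.125, 0.424], [-1.0, 0.013, 0.016, 0.044], [-0.017, -0.125, -0.992, 0.929], [0.0, 0.0, 0.0, 1.0]]
scene 57.02596622744734 246.51128952596648 189.72421113468803 [[-0.88, -0.341, 0.329, 0.253], [-0.474, 0.616, -0.629, 0.584], [0.012, -0.71, -0.704, 0.674], [0.0, 0.0, 0.0, 1.0]]
```

View pics/top0.png

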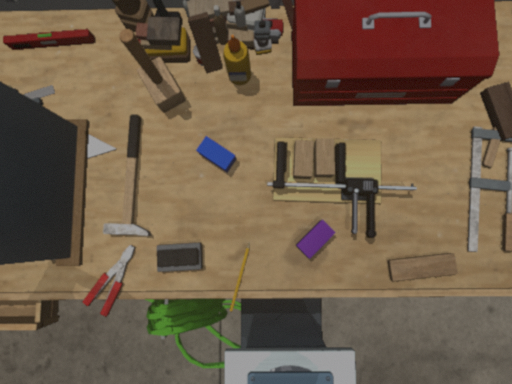

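View pics/scene0.png

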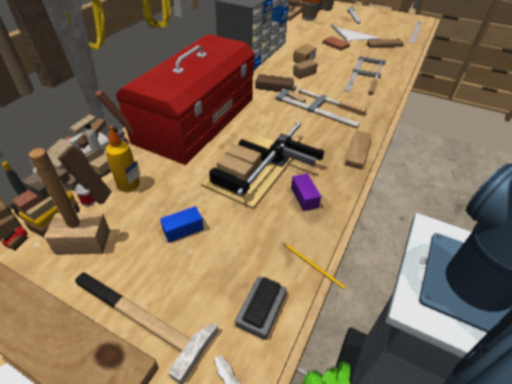

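The top view shows the clamp at about (345,185). The tab is near (362,185), the grey trigger at (355,212) and the black handle at (371,212). Lookalikes are the blue block (216,153), the purple block (316,240), the G-clamp frame (490,185) and the hammer (128,180). None of them is the black trigger clamp on the plywood board. Next I take a close crop and measure.

```bash
cat > h.py <<'E'
import numpy as np,cv2
from rig import sense,optics
def cloud(n,d):
    c=optics.get_calibration(n);f=192/np.tan(np.radians(c["vfov"]/2))
    v,u=np.mgrid[:384,:512];P=np.stack([(u-c["cx"])/f*d,(v-c["cy"])/f*d,d],-1)
    return P@c["pose"][:3,:3].T+c["pose"][:3,3]
E
python3 - <<'E'
from h import *
z=np.load("top.npz");p,d=z["p"],z["d"];W=cloud("top",d)
cv2.imwrite("pics/crop1.png",cv2.resize(p[125:245,260:425,::-1],None,fx=4.8,fy=4.8,interpolation=cv2.INTER_CUBIC))
Z=W[...,2]; roi=np.zeros_like(Z,bool);roi[130:245,262:420]=1
print("bench z",np.median(Z[215:235,380:390]))
hsv=cv2.cvtColor(p,cv2.COLOR_RGB2HSV)
print("board px hsv",hsv[155,370],hsv[195,310],"bench",hsv[240,280],"Z",Z[155,370],Z[195,310])
def rep(n,m):
    q=W[m&roi];r=cv2.minAreaRect((q[:,:2]*1000).astype(np.float32));print(n,len(q),np.round(r[0]),np.round(r[1]),round(r[2],1),"mean",q.mean(0).round(4),"min",q.min(0).round(3),"max",q.max(0).round(3))
m=((Z>.006)&(Z<.018)&roi).astype(np.uint8);m=cv2.morphologyEx(m,cv2.MORPH_OPEN,np.ones((3,3)))
rep("board",m>0)
rep("tab",(Z>.073)&(Z<.09))
h=(Z>.03)&(Z<.075);h[:205]=0
for lo,hi,n in((345,363,"trigger"),(363,385,"handle")):
    k=h.copy();k[:,:lo]=0;k[:,hi:]=0;rep(n,k)
E
```

```text
bench z 8.907142655878442e-05
board px hsv [ 21  97 160] [ 20  99 160] bench [ 18  97 145] Z 0.013116808028132088 0.01175560485302174
board 3110 [ 598. -106.] [275. 166.] 87.4 mean [ 0.5912 -0.1178  0.0129] min [ 0.512 -0.244  0.006] max [0.686 0.034 0.018]
tab 115 [ 547. -180.] [61. 25.] 84.1 mean [ 0.5456 -0.1877  0.0794] min [ 0.532 -0.21   0.073] max [ 0.558 -0.148  0.085]
trigger 173 [ 468. -160.] [11. 68.] 86.1 mean [ 0.4677 -0.1589  0.06  ] min [ 0.434 -0.166  0.04 ] max [ 0.502 -0.152  0.068]
handle 278 [ 462. -200.] [20. 77.] 84.9 mean [ 0.4609 -0.1966  0.0611] min [ 0.424 -0.208  0.041] max [ 0.502 -0.187  0.068]
```

View pics/crop1.png

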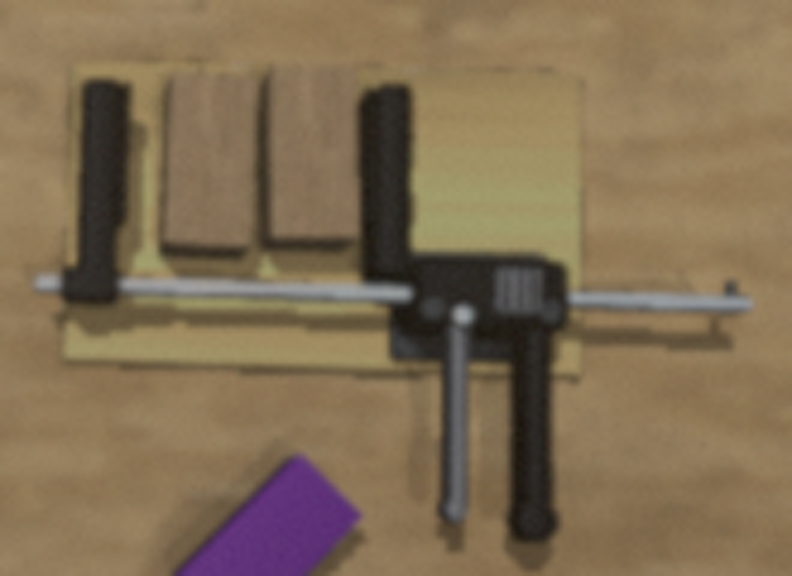

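The crop shows the grey ribbed tab at (520,290), the grey trigger at (455,420) and the black handle at (530,420). The blocks are at (208,160) and (312,155). The board gives a yaw of about -2.6° and an origin near (0.5475, -0.171). Now I refine the tab by ray casting and work out the move.

```bash
cat >> h.py <<'E'
from scipy.spatial.transform import Rotation as R
def ray(n,u,v,z):
    c=optics.get_calibration(n);f=192/np.tan(np.radians(c["vfov"]/2))
    r=c["pose"][:3,:3]@[(u-c["cx"])/f,(v-c["cy"])/f,1];o=c["pose"][:3,3];return o+r*(z-o[2])/r[2]
E
python3 - <<'E'
from h import *
cr=lambda x,y:(260+(x+.5)/4.8-.5,125+(y+.5)/4.8-.5)
print("tab ray",ray("top",*cr(520,290),.08))
print("bar L,R",ray("top",*cr(60,283),.05),ray("top",*cr(740,303),.05))
for q in((455,340),(455,500),(530,350),(530,500)):print("arm",ray("top",*cr(*q),.0635))
for n in("top","scene"):
    W=cloud(n,np.load(n+".npz")["d"]).reshape(-1,3);
    for lo in np.arange(-.3,.7,.1):
        q=W[(W[:,1]>lo)&(W[:,1]<lo+.1)&(W[:,0]>.05)&(W[:,0]<.62)];print(n,lo.round(1),len(q),q[:,2].max().round(3) if len(q) else "")
    c=optics.get_calibration(n)
s=sense();M=R.from_euler("xyz",s["eef_rot"]).as_matrix();print(M.round(3),s["tcp_pos"])
a=np.radians(-2.6);o=np.array([.5475,-.1713]);Q=np.array([[np.cos(a),-np.sin(a)],[np.sin(a),np.cos(a)]])
print("squeeze",o+Q@[-.072,-.021],"tab",o+Q@[0,-.018])
T=np.column_stack([[0,0,-1],[-np.sin(a),np.cos(a),0],np.cross([0,0,-1],[-np.sin(a),np.cos(a),0])])
for sg in(1,-1):
    X=T.copy();X[:,1:]*=sg;print("dr",np.degrees(R.from_matrix(X@M.T).as_rotvec()).round(1))
E
```

```text
tab ray [ 0.54592112 -0.18934376  0.08      ]
bar L,R [0.55707846 0.035901   0.05      ] [ 0.54204079 -0.30808351  0.05      ]
arm [ 0.52355758 -0.16043945  0.0635    ]
arm [ 0.44418116 -0.15706481  0.0635    ]
arm [ 0.51804991 -0.19740391  0.0635    ]
arm [ 0.44374865 -0.19384921  0.0635    ]
top -0.3 5536 0.074
top -0.2 7193 0.085
top -0.1 8431 0.063
top 0.0 8942 0.929
top 0.1 6877 0.05
top 0.2 7041 0.047
top 0.3 6241 0.046
top 0.4 5134 0.033
top 0.5 11679 0.289
top 0.6 2529 0.006
scene -0.3 2669 0.078
scene -0.2 5161 0.083
scene -0.1 7685 0.284
scene 0.0 10577 0.277
scene 0.1 9590 0.048
scene 0.2 6947 0.046
scene 0.3 9297 0.045
scene 0.4 4386 0.57
scene 0.5 14570 0.674
scene 0.6 0 
[[-0.001  0.272  0.962]
 [-0.001  0.962 -0.272]
 [-1.    -0.002 -0.   ]] [0.1495234  0.52879265 0.23054173]
squeeze [ 0.4746215  -0.18901225] tab [ 0.54668347 -0.18928147]
dr [ 0.1 -0.  13.2]
dr [-0.000e+00 -1.000e-01 -1.668e+02]
```

Tab ray and prediction agree to about 1 mm. The path is clear, since everything near it is lower than 0.09 m. Moving over the squeeze point.

```bash
python3 -m crank '[{"xyz":[0.023,-0.051,0],"dr":[0,0,1]},{"xyz":[0.046,-0.102,0],"dr":[0,0,2]},{"xyz":[0.070,-0.154,0],"dr":[0,0,4]},{"xyz":[0.093,-0.205,0],"dr":[0,0,6]},{"xyz":[0.116,-0.256,0],"dr":[0,0,8]},{"xyz":[0.139,-0.307,0],"dr":[0,0,10]},{"xyz":[0.162,-0.358,0],"dr":[0,0,12]},{"xyz":[0.186,-0.410,0],"dr":[0,0,13.2]}]' -1
python3 -m crank '[{"xyz":[0.023,-0.051,0],"dr":[0,0,0]},{"xyz":[0.046,-0.102,0],"dr":[0,0,0]},{"xyz":[0.070,-0.154,-0.02],"dr":[0,0,0]},{"xyz":[0.093,-0.205,-0.04],"dr":[0,0,0]},{"xyz":[0.116,-0.256,-0.06],"dr":[0,0,0]},{"xyz":[0.139,-0.307,-0.08],"dr":[0,0,0]},{"xyz":[0.139,-0.307,-0.09],"dr":[0,0,0]},{"xyz":[0.139,-0.307,-0.09],"dr":[0,0,0]}]'
cat > w.py <<'E'
from h import *
import sys
# project clamp-frame points into wrist view
def wrist(name,o=(.5475,-.1713),yaw=-2.6):
    s=sense();p,d=optics.read_camera("wrist");c=optics.get_calibration("wrist")
    M=R.from_euler("xyz",s["eef_rot"]).as_matrix();t=np.array(s["tcp_pos"]);T=c["T_tool_cam"]
    f=192/np.tan(np.radians(c["vfov"]/2));np.savez("wrist.npz",p=p,d=d)
    im=cv2.cvtColor(p,cv2.COLOR_RGB2BGR).copy();im=cv2.resize(im,None,fx=1.5,fy=1.5)
    a=R.from_euler("z",yaw,degrees=True)
    for q in((0,-18,80),(-72,-21,64),(-72,-40,64),(-72,-24,64),(-72,12,63),(-72,2,63),(-123,-40,64),(-123,12,63),(-18,-47,68),(-18,31,68),(18,-47,68),(18,31,68)):
        w=a.apply(np.array(q)/1000)+[o[0],o[1],0];k=M.T@(w-t);k=T[:3,:3].T@(k-T[:3,3])
        th=np.arctan2(np.hypot(k[0],k[1]),k[2]);ph=np.arctan2(k[1],k[0]);uv=(c["cx"]+f*th*np.cos(ph),c["cy"]+f*th*np.sin(ph))
        cv2.circle(im,(int(uv[0]*1.5),int(uv[1]*1.5)),3,(0,255,0),1)
    cv2.imwrite(f"pics/{name}.png",im);print(s["time"],t,s["eef_rot"],s["contact_force"],s["gripper_width"])
if __name__=="__main__":wrist(sys.argv[1])
E
python3 w.py w1
```

```text
time: 1.1
tcp_pos: [0.3359, 0.1176, 0.2313]
eef_rot: [0.393, 1.57, 0.349]
contact_force: [1.6, 0.6, -0.2]
gripper_width: 0.0856
time: 2.1
tcp_pos: [0.4734, -0.1868, 0.1399]
eef_rot: [2.527, 1.567, 2.481]
contact_force: [-0.2, -0.3, 0.0]
gripper_width: 0.0852
2.1 [ 0.47341064 -0.18677714  0.13991621] [2.52657275 1.56657502 2.48051275] [-0.19901898 -0.34527832  0.01035387] 0.08517302456480333
```

View pics/w1.png

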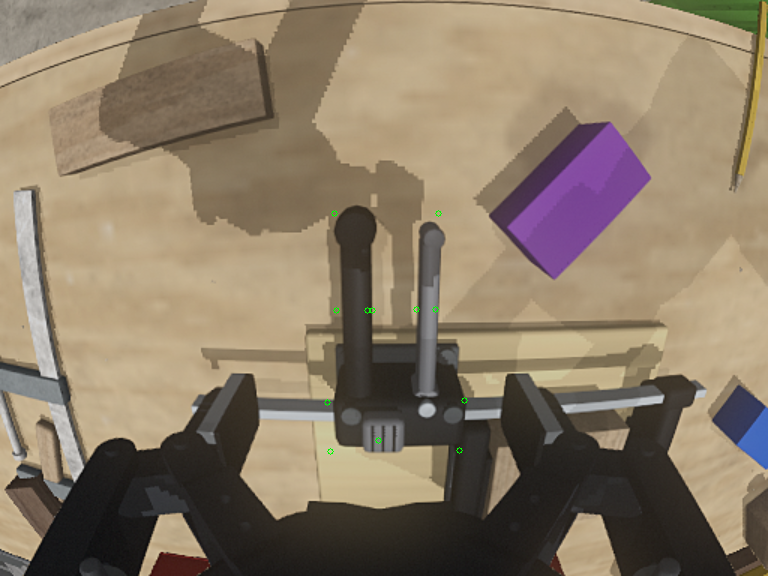

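The wrist view shows the handle at (356,310), the trigger at (429,310) and the tab at (384,434). They sit about 2 mm to +y of the prediction, which is where the tool already is, so I descend and squeeze.

```bash
python3 -m crank '[{"xyz":[0.001,0,-0.04],"dr":[0,0,0]},{"xyz":[0.001,0,-0.08],"dr":[0,0,0]},{"xyz":[0.001,0,-0.108],"dr":[0,0,0]},{"xyz":[0.001,0,-0.108],"dr":[0,0,0]}]'
python3 -m crank '[{"xyz":[0,0,0],"dr":[0,0,0]},{"xyz":[0,0,0],"dr":[0,0,0]},{"xyz":[0,0,0],"dr":[0,0,0]},{"xyz":[0,0,0],"dr":[0,0,0]}]' 0.3
```

```text
time: 2.65
tcp_pos: [0.4744, -0.1856, 0.0326]
eef_rot: [2.56, 1.567, 2.516]
contact_force: [0.3, 0.2, -0.1]
gripper_width: 0.0855
time: 3.15
tcp_pos: [0.476, -0.1876, 0.0357]
eef_rot: [-0.591, 1.569, -0.636]
contact_force: [-3.9, 1.8, 9.4]
gripper_width: 0.0386
```

```bash
python3 -m crank '[{"xyz":[0,0,0],"dr":[0,0,0]},{"xyz":[0,0,0],"dr":[0,0,0]},{"xyz":[0,0,0],"dr":[0,0,0]}]' 0.3
python3 - <<'E'
from h import *
for n in("top","scene"):
    p,d=optics.read_camera(n);np.savez(n+"1.npz",p=p,d=d);print(p.shape)
t=np.load("top1.npz")["p"][125:245,260:425,::-1]
cv2.imwrite("pics/sq1.png",cv2.resize(t,None,fx=4.8,fy=4.8,interpolation=cv2.INTER_CUBIC))
E
```

```text
time: 3.52
tcp_pos: [0.476, -0.1876, 0.0357]
eef_rot: [-0.526, 1.569, -0.57]
contact_force: [-3.9, 2.7, 9.5]
gripper_width: 0.0384
(384, 512, 3)
(384, 512, 3)
```

View pics/sq1.png

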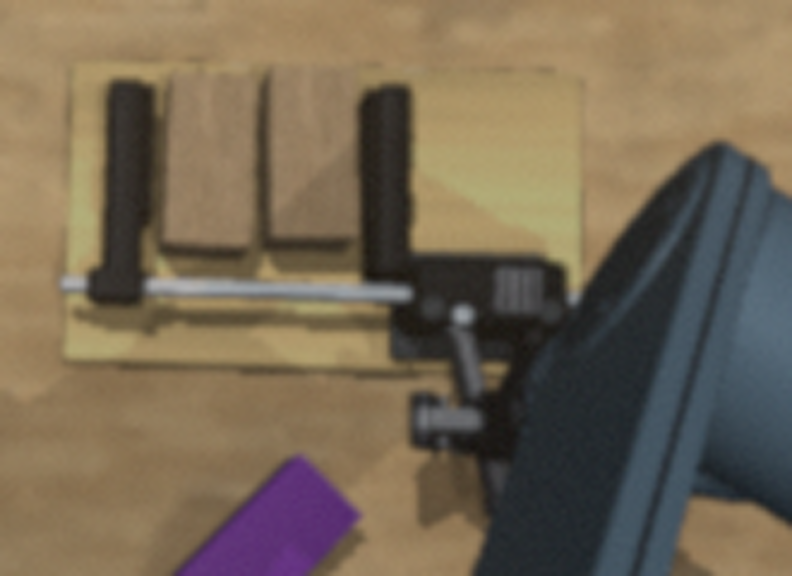

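The jaw moved from crop x≈105 to x≈129, about 12 mm, so the full stroke works. Repeating.

```bash
Z='{"xyz":[0,0,0],"dr":[0,0,0]}'
python3 -m crank '[{"xyz":[0,0,0],"dr":[0,0,0]},{"xyz":[0,0,0],"dr":[0,0,0]},{"xyz":[0,0,0],"dr":[0,0,0]},{"xyz":[0,0,0],"dr":[0,0,0]},{"xyz":[0,0,0],"dr":[0,0,0]}]' -0.8
python3 -m crank '[{"xyz":[0,0,0],"dr":[0,0,0]},{"xyz":[0,0,0],"dr":[0,0,0]},{"xyz":[0,0,0],"dr":[0,0,0]},{"xyz":[0,0,0],"dr":[0,0,0]},{"xyz":[0,0,0],"dr":[0,0,0]},{"xyz":[0,0,0],"dr":[0,0,0]}]' 0.4
python3 -m crank '[{"xyz":[0,0,0],"dr":[0,0,0]},{"xyz":[0,0,0],"dr":[0,0,0]},{"xyz":[0,0,0],"dr":[0,0,0]},{"xyz":[0,0,0],"dr":[0,0,0]},{"xyz":[0,0,0],"dr":[0,0,0]}]' -0.8
python3 -m crank '[{"xyz":[0,0,0],"dr":[0,0,0]},{"xyz":[0,0,0],"dr":[0,0,0]},{"xyz":[0,0,0],"dr":[0,0,0]},{"xyz":[0,0,0],"dr":[0,0,0]},{"xyz":[0,0,0],"dr":[0,0,0]},{"xyz":[0,0,0],"dr":[0,0,0]}]' 0.4
python3 - <<'E'
from h import *
p,d=optics.read_camera("top");np.savez("top2.npz",p=p,d=d)
cv2.imwrite("pics/sq2.png",cv2.resize(p[125:245,260:425,::-1],None,fx=4.8,fy=4.8,interpolation=cv2.INTER_CUBIC))
E
```

```text
time: 4.25
tcp_pos: [0.4758, -0.1879, 0.0333]
eef_rot: [-1.002, 1.571, -1.048]
contact_force: [-0.6, -0.9, 0.9]
gripper_width: 0.0767
time: 5.0
tcp_pos: [0.4751, -0.1877, 0.0339]
eef_rot: [3.096, 1.57, 3.051]
contact_force: [-4.6, 0.7, 7.7]
gripper_width: 0.0385
time: 5.62
tcp_pos: [0.4759, -0.1879, 0.0333]
eef_rot: [-0.658, 1.57, -0.703]
contact_force: [-0.8, -0.9, 0.3]
gripper_width: 0.0771
time: 6.38
tcp_pos: [0.4751, -0.1876, 0.034]
eef_rot: [3.05, 1.57, 3.005]
contact_force: [-4.0, 0.8, 8.5]
gripper_width: 0.0381
```

View pics/sq2.png

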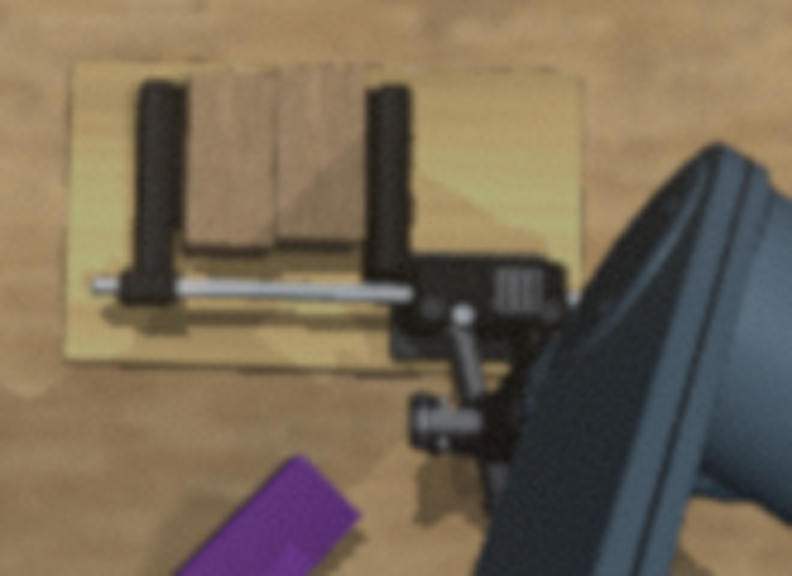

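The blocks now touch each other at crop x≈275, with the jaw at x≈160. Two more squeezes to make sure they are tight, and a comparison of the images.

```bash
python3 -m crank '[{"xyz":[0,0,0],"dr":[0,0,0]},{"xyz":[0,0,0],"dr":[0,0,0]},{"xyz":[0,0,0],"dr":[0,0,0]},{"xyz":[0,0,0],"dr":[0,0,0]},{"xyz":[0,0,0],"dr":[0,0,0]}]' -0.8
python3 -m crank '[{"xyz":[0,0,0],"dr":[0,0,0]},{"xyz":[0,0,0],"dr":[0,0,0]},{"xyz":[0,0,0],"dr":[0,0,0]},{"xyz":[0,0,0],"dr":[0,0,0]},{"xyz":[0,0,0],"dr":[0,0,0]},{"xyz":[0,0,0],"dr":[0,0,0]}]' 0.4
python3 -m crank '[{"xyz":[0,0,0],"dr":[0,0,0]},{"xyz":[0,0,0],"dr":[0,0,0]},{"xyz":[0,0,0],"dr":[0,0,0]},{"xyz":[0,0,0],"dr":[0,0,0]},{"xyz":[0,0,0],"dr":[0,0,0]}]' -0.8
python3 -m crank '[{"xyz":[0,0,0],"dr":[0,0,0]},{"xyz":[0,0,0],"dr":[0,0,0]},{"xyz":[0,0,0],"dr":[0,0,0]},{"xyz":[0,0,0],"dr":[0,0,0]},{"xyz":[0,0,0],"dr":[0,0,0]},{"xyz":[0,0,0],"dr":[0,0,0]}]' 0.4
python3 -m crank '[{"xyz":[0,0,0],"dr":[0,0,0]},{"xyz":[0,0,0],"dr":[0,0,0]},{"xyz":[0,0,0],"dr":[0,0,0]},{"xyz":[0,0,0],"dr":[0,0,0]},{"xyz":[0,0,0],"dr":[0,0,0]}]' -1
cat > jaw.py <<'E'
from h import *
import sys
# y-edges of jaw/blocks along image rows 145..165, by height-above-board colour profile
def prof(p):
    g=p[146:164,262:350].astype(float).mean((0,2));return g
def edges(p):
    g=cv2.resize(prof(p)[None].astype(np.float32),None,fx=10,fy=1,interpolation=cv2.INTER_LINEAR)[0]
    k=np.flatnonzero(np.diff((g<62).astype(int)));return [round(float(ray("top",262+(x+.5)/10-.5,155,.055)[1])*1000,1) for x in k]
if __name__=="__main__":
    p,d=optics.read_camera("top");np.savez(sys.argv[1],p=p,d=d)
    for f in("top.npz","top1.npz","top2.npz",sys.argv[1]):
        print(f,edges(np.load(f)["p"]))
E
python3 jaw.py top3.npz
```

```text
time: 7.05
tcp_pos: [0.4759, -0.1879, 0.0333]
eef_rot: [-0.732, 1.571, -0.777]
contact_force: [0.0, -0.5, -1.0]
gripper_width: 0.0767
time: 7.8
tcp_pos: [0.4751, -0.1876, 0.0341]
eef_rot: [2.986, 1.57, 2.942]
contact_force: [-4.9, 0.9, 9.9]
gripper_width: 0.0384
time: 8.43
tcp_pos: [0.4759, -0.188, 0.0334]
eef_rot: [-0.723, 1.57, -0.769]
contact_force: [-0.4, -0.5, 0.3]
gripper_width: 0.0772
time: 9.18
tcp_pos: [0.4751, -0.1876, 0.0341]
eef_rot: [3.013, 1.57, 2.968]
contact_force: [-4.3, 0.6, 9.4]
gripper_width: 0.038
time: 9.8
tcp_pos: [0.4758, -0.188, 0.0334]
eef_rot: [-0.76, 1.571, -0.805]
contact_force: [-0.0, -0.4, -0.0]
gripper_width: 0.0856
top.npz [23.7, 0.4, -67.1, -70.0, -117.7, -142.9]
top1.npz [10.7, -13.6, -67.6, -68.3, -118.0, -142.6]
top2.npz [-4.8, -28.6, -121.4, -142.6]
top3.npz [-3.5, -28.6, -121.4, -142.6]
```

The jaw face stayed at y = -28.6 mm over the last two squeezes. It has travelled 29 mm, so the blocks are tight. Lifting and moving over the tab with shut fingers.

```bash
python3 -m crank '[{"xyz":[0,0,0.04],"dr":[0,0,0]},{"xyz":[0,0,0.09],"dr":[0,0,0]},{"xyz":[0,0,0.11],"dr":[0,0,0]},{"xyz":[0.035,0,0.11],"dr":[0,0,0]},{"xyz":[0.07,0,0.11],"dr":[0,0,0]},{"xyz":[0.07,0,0.11],"dr":[0,0,0]}]'
python3 -m crank '[{"xyz":[0,0,0],"dr":[0,0,0]},{"xyz":[0,0,0],"dr":[0,0,0]},{"xyz":[0,0,-0.02],"dr":[0,0,0]},{"xyz":[0,0,-0.045],"dr":[0,0,0]},{"xyz":[0,0,-0.045],"dr":[0,0,0]},{"xyz":[0,0,-0.045],"dr":[0,0,0]}]' 1
python3 jaw.py top4.npz; python3 w.py w2
```

```text
time: 10.6
tcp_pos: [0.5476, -0.1879, 0.1433]
eef_rot: [-0.354, 1.569, -0.398]
contact_force: [-0.4, 0.5, 0.2]
gripper_width: 0.0855
time: 11.35
tcp_pos: [0.5458, -0.1881, 0.0992]
eef_rot: [-0.5, 1.57, -0.546]
contact_force: [-0.2, -0.8, 0.6]
gripper_width: -0.0001
top.npz [23.7, 0.4, -67.1, -70.0, -117.7, -142.9]
top1.npz [10.7, -13.6, -67.6, -68.3, -118.0, -142.6]
top2.npz [-4.8, -28.6, -121.4, -142.6]
top4.npz [-3.8, -28.6, -121.4, -142.9]
11.4 [ 0.54619229 -0.18820868  0.09948606] [-0.49741881  1.56905157 -0.54303369] [ 1.35934757  0.79188652 -0.39232587] 7.546585640038264e-05
```

View pics/w2.png

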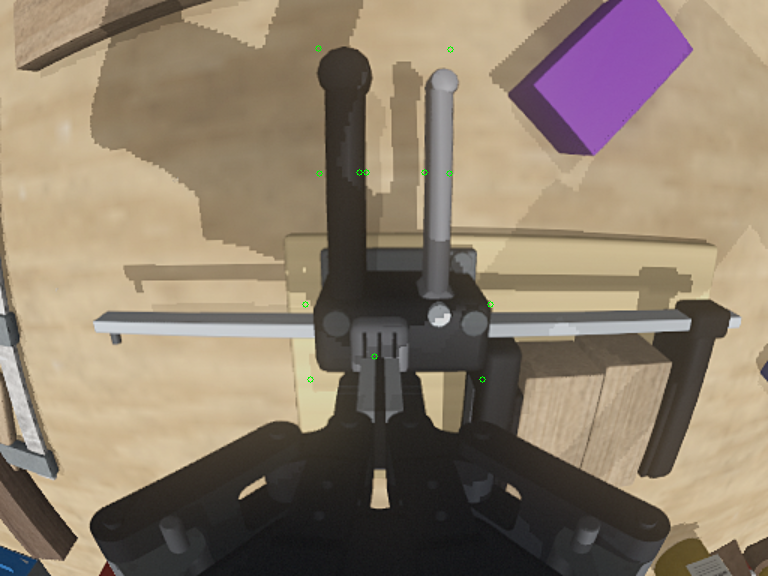

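The shut tips (380,358) are centred over the ribbed tab (x 352–408). Its top face runs from about v=333 to v=385, and the blocks are together at (600,410). Pressing.

```bash
python3 -m crank '[{"xyz":[0,0,-0.012],"dr":[0,0,0]},{"xyz":[0,0,-0.018],"dr":[0,0,0]},{"xyz":[0,0,-0.022],"dr":[0,0,0]},{"xyz":[0,0,-0.025],"dr":[0,0,0]},{"xyz":[0,0,-0.028],"dr":[0,0,0]},{"xyz":[0,0,-0.028],"dr":[0,0,0]}]'
python3 -m crank '[{"xyz":[0,0,-0.001],"dr":[0,0,0]},{"xyz":[0,0,-0.001],"dr":[0,0,0]},{"xyz":[0,0,-0.001],"dr":[0,0,0]},{"xyz":[0,0,-0.001],"dr":[0,0,0]},{"xyz":[0,0,-0.001],"dr":[0,0,0]},{"xyz":[0,0,-0.001],"dr":[0,0,0]}]'
python3 jaw.py top5.npz
```

```text
time: 12.2
tcp_pos: [0.5455, -0.1876, 0.0732]
eef_rot: [-1.056, 1.57, -1.1]
contact_force: [-8.8, 4.2, 23.8]
gripper_width: -0.0002
time: 12.95
tcp_pos: [0.5455, -0.1877, 0.073]
eef_rot: [-0.838, 1.57, -0.883]
contact_force: [-10.4, 5.4, 29.4]
gripper_width: 0.0001
top.npz [23.7, 0.4, -67.1, -70.0, -117.7, -142.9]
top1.npz [10.7, -13.6, -67.6, -68.3, -118.0, -142.6]
top2.npz [-4.8, -28.6, -121.4, -142.6]
top5.npz [23.3, 1.1, -121.4, -142.9]
```

The tab is on its stop and the jaw has sprung open. Lifting clear and checking.

```bash
python3 -m crank '[{"xyz":[0,0,0],"dr":[0,0,0]},{"xyz":[0,0,0],"dr":[0,0,0]},{"xyz":[0,0,0.02],"dr":[0,0,0]},{"xyz":[0,0,0.06],"dr":[0,0,0]},{"xyz":[-0.03,0,0.1],"dr":[0,0,0]},{"xyz":[-0.08,0,0.13],"dr":[0,0,0]},{"xyz":[-0.1,0,0.13],"dr":[0,0,0]},{"xyz":[-0.1,0,0.13],"dr":[0,0,0]}]'
python3 jaw.py top6.npz
python3 - <<'E'
from h import *
p=np.load("top6.npz")["p"]
cv2.imwrite("pics/end.png",cv2.resize(p[125:245,260:425,::-1],None,fx=4.8,fy=4.8,interpolation=cv2.INTER_CUBIC))
E
```

```text
time: 14.0
tcp_pos: [0.445, -0.1878, 0.1998]
eef_rot: [-0.574, 1.57, -0.62]
contact_force: [0.2, -0.9, 0.4]
gripper_width: 0.0001
top.npz [23.7, 0.4, -67.1, -70.0, -117.7, -142.9]
top1.npz [10.7, -13.6, -67.6, -68.3, -118.0, -142.6]
top2.npz [-4.8, -28.6, -121.4, -142.6]
top6.npz [23.5, 0.9, -121.1, -142.6]
```

View pics/end.png

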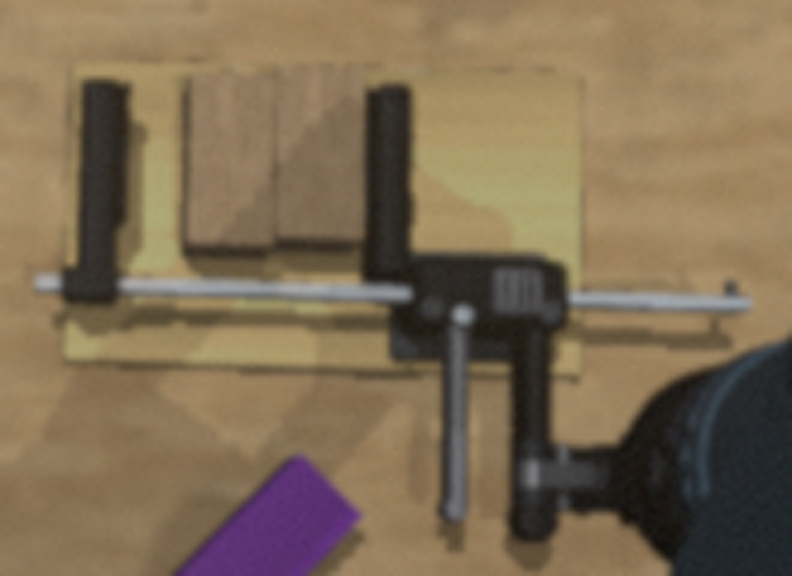

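The jaw is fully open at crop x≈105, and the blocks are together (seam at x≈275) against the fixed jaw (x≈367). The gripper is clear of everything.

```bash
python3 -c "from rig import close_job;print(close_job())"
```

```text
the job is handed in; nothing more can be done
None
```

The two blocks are now pressed together and up against the fixed jaw, and the moving jaw has sprung open again. I handed the job in at about 14 s of the 42 s allowed.

- **Squeezing:** I squeezed the trigger home five times, with the fingers ending about 38 mm apart each time. The jaw moved about 29 mm in the first three squeezes. The last two did not move it further, so the blocks were tight.
- **Release:** I pressed the tab with shut fingers down to its hard stop, at about 29 N vertical force (32 N in all). The jaw ran back, then I lifted clear.
- **Last checks:** The final top picture shows the blocks touching and against the fixed jaw. The jaw's inner edge is back at y 0.9 mm, against 0.4 mm at the start, and the wrist force is about zero.
- **Disagreements:** The top and wrist cameras differed by about 2 mm on where the clamp lies. I judged "fully open" from the jaw returning to its starting place and the 29 mm travel, which puts it within about 1 mm of fully open. I did not measure it against the clamp's own frame.

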